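# Sort the stripped amplifier parts into their trays

### The arm

A 6-joint arm with a two-finger parallel gripper is mounted at the origin on the work surface. World frame = base frame: x ahead of the robot, y to its left, z up, the work surface at z = 0. Lengths are in m, angles in rad, forces in N, time in s.
With the tool pointing down it reaches from about 0.25 to 0.85 m from the base axis. Payload 12.5 kg.
Tool frame: the origin (TCP) lies at the very end of the fingers, on their centre line; the grasp point (between the pads) lies 19 mm behind it; z points along the fingers, y is the direction in which the jaws open and shut (so a half turn about z gives the same grasp; the last joint's range is limited). The gripper opens to 93 mm and grips with 3 to 60 N. Pads are 15 mm wide; open, the fingers measure 128 mm over their backs; the gripper's body (75 mm by 188 mm) begins 65 mm behind the grasp point.
Start: joints at [-1.361, 0.351, 1.652, -0, 1.139, -0.085], TCP at [0.16, -0.526, 0.219] pointing down, gripper open.
Joint ranges: [-2.75, 2.75], [-0.79, 2.1], [0.01, 2.65], [-1.57, 4.71], [0.07, 3.14], [-2.87, 2.87]. Speed limits (rad/s): [2.22, 2.22, 2.79, 3.14, 3.14, 3.14].

### API

Orientations are given as a 3x3 rotation matrix whose columns are the frame's x, y, z axes.
In Python, from workcell import sensors, eyes, r gives the robot as it stands.
- The arm moves only by the tool step_arm, never from a script. Its argument "commands" is a list of rows, each a list of 7 numbers: the opening in per cent of the stroke, from 0 (shut) to 100 (fully open), then the shift along the tool's x, y, z in cm, then the turn, a rotation vector about the tool's x, y, z in degrees. A call has 1 to 12 rows; each row is the pose to reach, as a shift and turn from the pose commanded when the call began, along the tool's axes at that moment; what a row does not reach only later rows make up. A row lasts 1/8 s, in which the tool goes at most 62.5 mm and 10.7 degrees, less where a joint would pass 70% of its speed; a pose out of reach is approached as far as the arm can. A call with a gripper value outside its range is refused whole. The fingers move at their own pace and stop on an object; the grip force is fixed at half the most. Time passes only in rows, so rows that repeat a pose let the fingers close. It gives the time, the measured TCP pose, the force and the opening at its end, in the units of the state.
- sensors.state(): the state, without advancing time (a new reading comes with each control period).
- eyes.get_image(name): name is "side" or "top" or "wrist"; returns a dict with "image" (384x512x3 uint8, blue, green, red), "fx", "fy", "cx", "cy" (pixels), "origin" and "attitude" of the camera in the world. Camera axes: x right, y down, z forward; pixel columns grow to the right and rows downward; lengths in m; the calibration is good to about 2 mm. The wrist camera is an equidistant fisheye: a pixel r from the principal point sees the ray r / f radians off the axis. A picture is of the moment at which its call begins. There is no depth.
- r.sign_off(): hands the job in, once; it reports no verdict.
The state is a dict: "time": time; "joint_positions": joint angles; "dq": joint speeds; "joint_efforts": joint torques, N m; "ee_pos": TCP position; "orientation": TCP orientation; "wrist_force": force on the tool from outside, world axes, zero at the start; "moment": the same for the moment, N m; "opening": opening from 0.0 (shut) to 1.0 (fully open).
Only numpy, scipy, OpenCV 4.12 (cv2) and the standard library are available. Lean on these libraries where they do the work, as an engineer would, in place of code of your own. Each camera call takes 0.05 s, during which the arm holds its last target.

### The job

Sort the parts taken out of the amplifier: the two capacitors go into the yellow tray and the two control knobs into the red tray, one to each compartment, and the transformer goes into the white tray. Set each part down gently (do not drop it), flat on the tray's floor and upright as it stands now, knobs with the pointer face up. Leave the multimeter and the screwdriver where they lie.

Things in the scene. Friction and masses are not known exactly. Their poses are not given: they have to be found in the camera images.
- blue_capacitor: Blue electrolytic capacitor, a round can 32 mm in diameter and 50 mm tall with a blue sleeve, a white stripe down one side and a silver disc on top; stands on its base on the mat. About 60 g. Origin at the centre of its base, z along the can, up.
- black_capacitor: Black electrolytic capacitor, a round can 32 mm in diameter and 50 mm tall with a black sleeve, a white stripe down one side and a silver disc on top; stands on its base on the mat. About 60 g. Origin at the centre of its base, z along the can, up.
- silver_knob: Silver amplifier control knob of silver-grey metal, round: a rim 40 mm in diameter and 5 mm high at the bottom, then a barrel 37 mm in diameter up to its 26 mm height, flat top with a black pointer line. Lies with the pointer face up. About 60 g. Origin at the centre of its underside, z up.
- gold_knob: Gold amplifier control knob of gold-coloured metal, round: a rim 40 mm in diameter and 5 mm high at the bottom, then a barrel 37 mm in diameter up to its 26 mm height, flat top with a black pointer line. Lies with the pointer face up. About 60 g. Origin at the centre of its underside, z up.
- transformer: Small mains transformer, a dark steel block with a copper winding band round it: 34 mm (its x) x 48 mm (its y) x 40 mm high, about 300 g. Origin at the centre of its underside, z up. Grip it across its 34 mm sides (along its x).
- yellow_tray: Yellow tray fixed to the flat green mat (2 mm thick). 112 (its x) x 160 (its y) x 21 mm high outside, walls 3 mm thick, inner floor 3 mm above its underside. Origin at the centre of its underside, z up; yaw up to 0.25 rad. A 3 mm wall across the middle (at its y = 0, as high as the rim) makes two compartments, each 106 x about 75 mm inside, centred at its y = +39 mm and y = -39 mm.
- red_tray: Red tray fixed to the flat green mat (2 mm thick). 112 (its x) x 160 (its y) x 21 mm high outside, walls 3 mm thick, inner floor 3 mm above its underside. Origin at the centre of its underside, z up; yaw up to 0.25 rad. A 3 mm wall across the middle (at its y = 0, as high as the rim) makes two compartments, each 106 x about 75 mm inside, centred at its y = +39 mm and y = -39 mm.
- white_tray: White tray fixed to the flat green mat (2 mm thick). 112 (its x) x 160 (its y) x 21 mm high outside, walls 3 mm thick, inner floor 3 mm above its underside. Origin at the centre of its underside, z up; yaw up to 0.25 rad. No dividing wall: one space of 106 x 154 mm.
- multimeter: Bystander: dark grey digital multimeter with yellow sockets lying on its back left of the work, 165 (its x) x 82 x 41 mm over its dial, loose. Origin at the centre of its underside.
- screwdriver: Bystander: screwdriver with an orange handle lying right of the work, 180 mm long along its x (handle to -x), under 35 mm thick, loose.
There are look-alikes about, which are no part of the job. Of the things like the gold_knob, leave any that is pink or turquoise; of the rest the smaller one is meant.

How it is judged:
By the outcome, as a careful person would: the job done as asked, in the order asked, and still so for the second after the job is handed in, with the robot touching nothing.
It also fails if it takes over 96 s, if anything falls off the work surface, if the arm or the gripper's body presses on something with over 40 N, if the wrist force passes 120 N, or if a joint passes its speed limit or range.

## Working session

There is one attempt and no reset: what is moved stays moved. The work goes in short steps, Python scripts to look and compute and a tool call to move; the robot and the scene stay as the last step left them, time stands still between calls to the robot, and variables do not carry over. Pictures are saved under pics/ and viewed, and the job is handed in when it is done.

Besides the shell and the picture viewer there is one more tool, called after "Emit:" by a JSON object that holds its "api" and its "payload", one argument or row to a line. step_arm: Moves the arm, as the interface text tells. Its arguments: {"type":"object","properties":{"commands":{"type":"array"}},"required":["commands"]}

```bash
ls; mkdir -p pics; python3 - <<'E'
from workcell import sensors, eyes, r
import cv2
s=sensors.state(); print({k:(s[k]) for k in ('time','ee_pos','orientation','opening','wrist_force')})
for n in ('top','side','wrist'):
    d=eyes.get_image(n); cv2.imwrite(f'pics/{n}0.png',d['image']); print(n,{k:v for k,v in d.items() if k!='image'})
E
```

```text
pics
{'time': 0.0, 'ee_pos': array([ 0.15975084, -0.52592085,  0.2180678 ]), 'orientation': array([[ 9.56855203e-01,  2.90565050e-01, -2.70479355e-04],
       [ 2.90565161e-01, -9.56854446e-01,  1.20698596e-03],
       [ 9.18985619e-05, -1.23350267e-03, -9.99999235e-01]]), 'opening': 1.000357330599048, 'wrist_force': array([ 0.32538781, -0.19779191, -0.77239198])}
top {'fx': 362.5856768697972, 'fy': 362.5856768697972, 'cx': 256.7489899899329, 'cy': 198.12945696573604, 'origin': array([0.34714596, 0.00128733, 0.92157196]), 'attitude': array([[ 8.86180450e-04, -9.82667836e-01,  1.85372972e-01],
       [-9.99998137e-01, -1.18875306e-03, -1.52109879e-03],
       [ 1.71509754e-03, -1.85371278e-01, -9.82667058e-01]])}
side {'fx': 426.839000748071, 'fy': 426.839000748071, 'cx': 248.89039494944788, 'cy': 194.215276620917, 'origin': array([ 0.22855788, -0.82527959,  0.59056232]), 'attitude': array([[ 0.94754666, -0.165054  ,  0.27370149],
       [-0.31944137, -0.51747752,  0.79383514],
       [ 0.0106087 , -0.83962742, -0.54305917]])}
wrist {'fx': 297.3186396354542, 'fy': 297.3186396354542, 'cx': 255.12685793885828, 'cy': 191.66740150818887, 'origin': array([ 0.23106946, -0.50520697,  0.38320177]), 'attitude': array([[ 0.29116555, -0.92245161, -0.25358559],
       [-0.9566717 , -0.2811296 , -0.0757984 ],
       [-0.00137006,  0.26466804, -0.96433861]])}
```

View pics/top0.png

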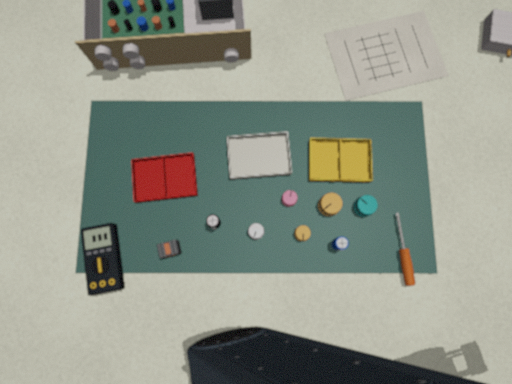

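View pics/side0.png

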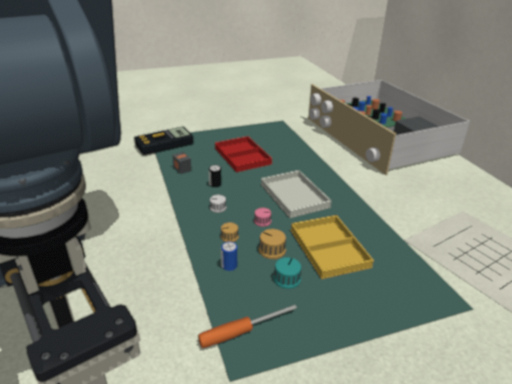

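View pics/wrist0.png

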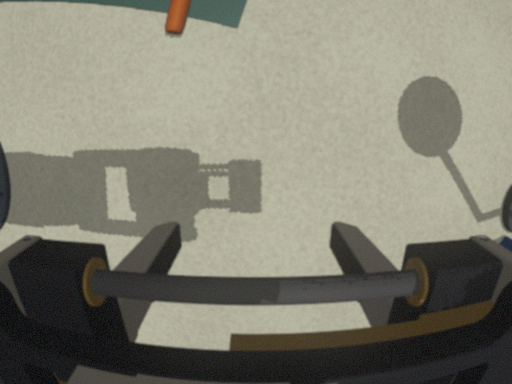

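The top view shows these candidates:
- **Gold knob:** small gold (303,233), large gold (331,204), pink (290,198) and turquoise (367,205). I choose (303,233).
- **Silver knob:** (256,231).
- **Capacitors:** blue (341,243), black (213,222).
- **Transformer:** (169,249).
- **Trays:** red (165,177), white (259,156), yellow (340,160).

Next is a close crop and measurement.

```bash
cat > h.py <<'E'
import numpy as np, cv2
from workcell import sensors, eyes, r
def ray(d,u,v):
    R=d['attitude']; return R@np.array([(u-d['cx'])/d['fx'],(v-d['cy'])/d['fy'],1.])
def pt(d,u,v,z):
    q=ray(d,u,v); o=d['origin']; return o+q*(z-o[2])/q[2]
def pr(d,p):
    c=d['attitude'].T@(np.asarray(p,float)-d['origin']); return np.array([d['cx']+d['fx']*c[0]/c[2], d['cy']+d['fy']*c[1]/c[2]])
E
python3 - <<'E'
from h import *
d=eyes.get_image('top'); im=d['image']
c=im[185:265,150:390]; cv2.imwrite('pics/c1.png',cv2.resize(c[:,:130],None,fx=6,fy=6,interpolation=cv2.INTER_CUBIC))
cv2.imwrite('pics/c2.png',cv2.resize(c[:,120:],None,fx=6,fy=6,interpolation=cv2.INTER_CUBIC))
cv2.imwrite('pics/c3.png',cv2.resize(im[125:210,125:255],None,fx=6,fy=6,interpolation=cv2.INTER_CUBIC))
cv2.imwrite('pics/c4.png',cv2.resize(im[125:210,220:380],None,fx=5,fy=5,interpolation=cv2.INTER_CUBIC))
E
```

```text
(no output)
```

View pics/c1.png

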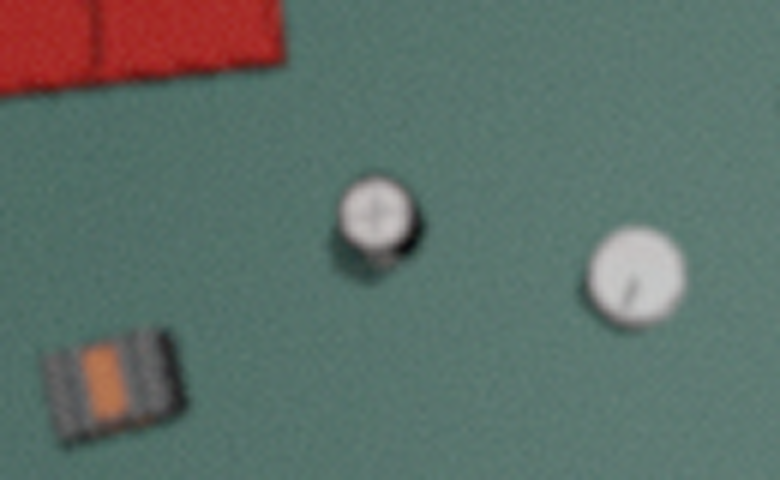

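View pics/c2.png

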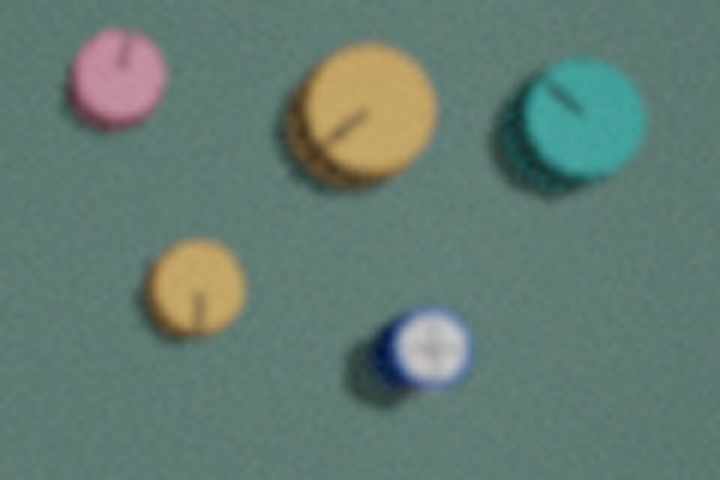

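View pics/c3.png

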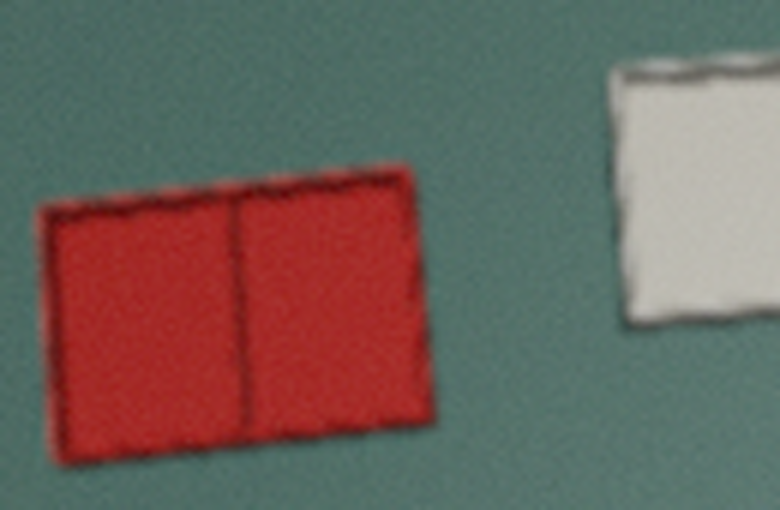

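View pics/c4.png

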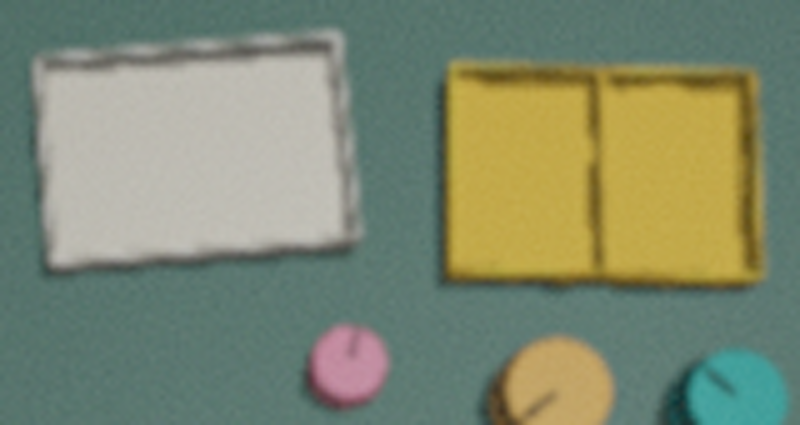

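The crop shows small and large gold knobs side by side. The small one, centred at (303,233), has a disc about 16 px across (40 mm), against about 22 px for the large one, so the choice holds. Next I compute positions and check them in the side view.

```bash
cat > m.py <<'E'
from h import *
d=eyes.get_image('top'); s=eyes.get_image('side')
def f(x,y,k,ou,ov): return (x+.5)/k-.5+ou,(y+.5)/k-.5+ov
pts={'black':(*f(377,214,6,150,185),.052),'silver':(*f(636,276,6,150,185),.028),'gold':(*f(197,288,6,270,185),.028),'blue':(*f(432,348,6,270,185),.052),'biggold':(*f(370,112,6,270,185),.04),'turq':(*f(584,120,6,270,185),.04)}
P={k:pt(d,*v) for k,v in pts.items()}
im=cv2.resize(s['image'],None,fx=3,fy=3,interpolation=cv2.INTER_CUBIC)
for k,p in P.items():
    u=pr(s,p); print(k,p.round(4),u.round(1)); cv2.drawMarker(im,tuple(int(a*3+1) for a in u),(0,0,255),0,8,1)
T={'red':[f(x,y,6,125,125) for x,y in ((40,208),(410,165),(435,424),(58,465))],
'white':[f(x,y,5,220,125) for x,y in ((34,55),(340,32),(358,243),(48,270))],
'yellow':[f(x,y,5,220,125) for x,y in ((448,62),(756,70),(764,284),(446,282))]}
for k,c in T.items():
    q=np.array([pt(d,*a,.023)[:2] for a in c]) # farL, farR, nearR, nearL
    print(k,q.mean(0).round(4),'x len',np.linalg.norm(q[0]-q[3]).round(3),np.linalg.norm(q[1]-q[2]).round(3),'y len',np.linalg.norm(q[0]-q[1]).round(3),np.linalg.norm(q[3]-q[2]).round(3))
    yv=(q[0]+q[3]-q[1]-q[2]); xv=(q[0]+q[1]-q[2]-q[3]); print('  yaw',np.arctan2(-yv[0],yv[1]).round(3),np.arctan2(xv[1],xv[0]).round(3))
    for a in q:
        u=pr(s,[*a,.023]); cv2.drawMarker(im,tuple(int(b*3+1) for b in u),(255,0,255),0,8,1)
cc=[f(x,y,6,150,185) for x,y in ((45,353),(157,330),(170,412),(62,443))]
q=np.array([pt(d,*a,.042)[:2] for a in cc]); print('trafo',q.round(3).tolist(),q.mean(0).round(4)); yv=(q[0]+q[3]-q[1]-q[2]); print(np.arctan2(-yv[0],yv[1]),[np.linalg.norm(q[i]-q[i-1]).round(3) for i in range(4)])
for a in q:
    u=pr(s,[*a,.042]); cv2.drawMarker(im,tuple(int(b*3+1) for b in u),(0,255,0),0,8,1)
cv2.imwrite('pics/s1.png',im[390:900,440:1140])
E
python3 m.py
```

```text
black [0.4568 0.1068 0.052 ] [214.9 167.8]
silver [0.4343 0.0027 0.028 ] [217.2 198.4]
gold [ 0.4294 -0.1127  0.028 ] [229.  226.7]
blue [ 0.4035 -0.2026  0.052 ] [229.  245.9]
biggold [ 0.5008 -0.184   0.04  ] [271.8 235.6]
turq [ 0.4976 -0.2719  0.04  ] [286.9 263.4]
red [0.5714 0.2366] x len 0.113 0.115 y len 0.159 0.158
  yaw 0.117 0.129
white [ 0.6316 -0.0048] x len 0.116 0.114 y len 0.16 0.159
  yaw 0.086 0.072
yellow [ 0.6188 -0.2151] x len 0.118 0.114 y len 0.16 0.162
  yaw -0.015 -0.028
trafo [[0.402, 0.24], [0.411, 0.195], [0.378, 0.189], [0.366, 0.231]] [0.3892 0.214 ]
0.24211093879766332 [np.float64(0.037), np.float64(0.046), np.float64(0.033), np.float64(0.044)]
```

View pics/s1.png

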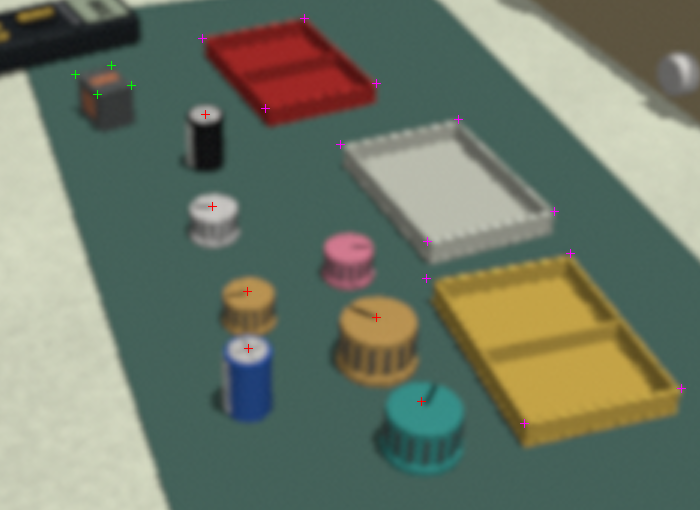

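The side view confirms the top-disc centres to within about 1–2 px (roughly 2–3 mm), and the tray and knob sizes match those given. I start with the blue capacitor at (0.404, -0.203), turning the jaws to world x and hovering.

Emit:
{"api": "step_arm", "payload": {
  "commands": [
    [70,32.7,-23.9,8.8,0,0,-73.1],
    [70,32.7,-23.9,8.8,0,0,-73.1],
    [70,32.7,-23.9,8.8,0,0,-73.1],
    [70,32.7,-23.9,8.8,0,0,-73.1],
    [70,32.7,-23.9,8.8,0,0,-73.1],
    [70,32.7,-23.9,8.8,0,0,-73.1],
    [70,32.7,-23.9,8.8,0,0,-73.1],
    [70,32.7,-23.9,8.8,0,0,-73.1],
    [70,32.7,-23.9,8.8,0,0,-73.1],
    [70,32.7,-23.9,8.8,0,0,-73.1]
  ]
}}

```text
time: 1.55
ee_pos: [0.4029, -0.2034, 0.1309]
orientation: [[0.002, 1.0, 0.0], [1.0, -0.002, -0.0], [-0.0, 0.0, -1.0]]
wrist_force: [0.2, -0.5, 0.2]
opening: 0.697
```

```bash
python3 - <<'E'
from h import *
s=sensors.state(); print(s['time'],s['ee_pos'].round(4),s['orientation'].round(3).tolist(),s['opening'],s['joint_positions'].round(2))
d=eyes.get_image('wrist'); cv2.imwrite('pics/w1.png',d['image'])
E
```

```text
1.55 [ 0.4029 -0.2034  0.1309] [[0.002, 1.0, 0.0], [1.0, -0.002, -0.0], [-0.0, 0.0, -1.0]] 0.6969791317524062 [-0.57  0.3   1.98 -0.    0.86 -0.57]
```

View pics/w1.png

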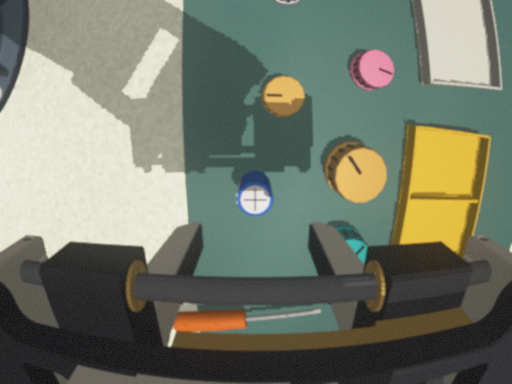

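The wrist view shows the blue cap's disc at (255,200), the gold knob at (284,95) and the yellow tray to the right. The cap lies between the fingers. I triangulate with the fisheye model.

```bash
cat >> h.py <<'E'
def fpt(d,u,v,z):
    x=(u-d['cx'])/d['fx'];y=(v-d['cy'])/d['fy'];t=np.hypot(x,y);k=np.sin(t)/t if t>1e-9 else 1.
    q=d['attitude']@np.array([x*k,y*k,np.cos(t)]);o=d['origin'];return (o+q*(z-o[2])/q[2])
E
python3 - <<'E'
from h import *
d=eyes.get_image('wrist')
for n,u,v,z in (('blue',255,200,.052),('gold',284.5,95,.028),('pink',376,69,.028),('ytray c',411,125,.023),('ydiv near',408,195,.023),('ytray fc',490,134,.023)): print(n,fpt(d,u,v,z).round(4))
E
```

```text
blue [ 0.4039 -0.2047  0.052 ]
gold [ 0.4303 -0.1148  0.028 ]
pink [ 0.5174 -0.0851  0.028 ]
ytray c [ 0.5603 -0.1363  0.023 ]
ydiv near [ 0.5646 -0.2092  0.023 ]
ytray fc [ 0.6764 -0.1365  0.023 ]
```

Emit:
{"api": "step_arm", "payload": {
  "commands": [
    [70,0,0.1,6.0,0,0,0],
    [70,0,0.1,9.0,0,0,0],
    [70,0,0.1,11.1,0,0,0],
    [70,0,0.1,11.1,0,0,0],
    [20,0,0.1,11.1,0,0,0],
    [20,0,0.1,11.1,0,0,0],
    [20,0,0.1,11.1,0,0,0],
    [20,0,0.1,11.1,0,0,0],
    [20,0,0.1,11.1,0,0,0]
  ]
}}

```text
time: 2.78
ee_pos: [0.4044, -0.2026, 0.02]
orientation: [[0.0, 1.0, 0.0], [1.0, -0.0, -0.0], [-0.0, 0.0, -1.0]]
wrist_force: [-1.0, 0.4, 6.8]
opening: 0.338
```

Emit:
{"api": "step_arm", "payload": {
  "commands": [
    [20,0,0,-4,0,0,0],
    [20,0,0,-10,0,0,0],
    [20,-1,5,-10,0,0,0],
    [20,-3,11,-10,0,0,0],
    [20,-4.5,17,-10,0,0,0],
    [20,-5.1,20,-10,0,0,0],
    [20,-5.1,21.4,-10,0,0,0],
    [20,-5.1,21.4,-10,0,0,0],
    [20,-5.1,21.4,-10,0,0,0]
  ]
}}

```text
time: 3.9
ee_pos: [0.6175, -0.2535, 0.1194]
orientation: [[0.0, 1.0, -0.001], [1.0, -0.0, 0.0], [0.0, -0.001, -1.0]]
wrist_force: [0.4, -0.3, -0.4]
opening: 0.34
```

```bash
python3 - <<'E'
from h import *
d=eyes.get_image('wrist'); cv2.imwrite('pics/w2.png',d['image'])
d=eyes.get_image('side'); cv2.imwrite('pics/s2.png',d['image'])
E
```

```text
(no output)
```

View pics/w2.png

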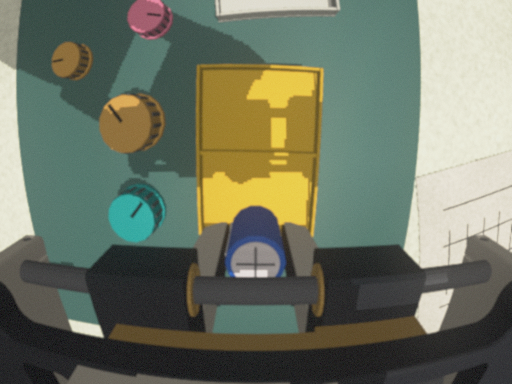

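View pics/s2.png

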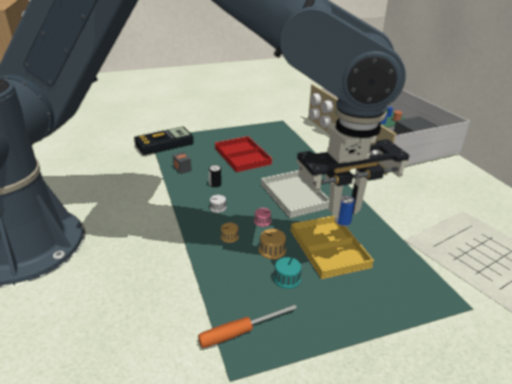

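The cap is held upright above the yellow tray's right compartment: disc at (256,262) in the wrist view, tray below at (200–320, 65–235). Now I lower it.

Emit:
{"api": "step_arm", "payload": {
  "commands": [
    [20,0,0,5,0,0,0],
    [20,0,0,8,0,0,0],
    [20,0,0,9,0,0,0],
    [20,0,0,9.4,0,0,0],
    [20,0,0,9.6,0,0,0],
    [20,0,0,9.6,0,0,0],
    [20,0,0,9.6,0,0,0]
  ]
}}

```text
time: 4.88
ee_pos: [0.6186, -0.2537, 0.0243]
orientation: [[0.0, 1.0, 0.001], [1.0, -0.0, -0.0], [-0.0, 0.001, -1.0]]
wrist_force: [0.8, -0.6, -0.6]
opening: 0.34
```

Emit:
{"api": "step_arm", "payload": {
  "commands": [
    [20,0,0,0.1,0,0,0],
    [20,0,0,0.15,0,0,0],
    [20,0,0,0.15,0,0,0]
  ]
}}

```text
time: 5.25
ee_pos: [0.6185, -0.2537, 0.0231]
orientation: [[0.0, 1.0, 0.001], [1.0, -0.0, -0.0], [-0.0, 0.001, -1.0]]
wrist_force: [-2.2, 0.4, 6.7]
opening: 0.339
```

It has made contact at 6.7 N on the floor. I release, lift and head to the black cap.

Emit:
{"api": "step_arm", "payload": {
  "commands": [
    [55,0,0,0,0,0,0],
    [55,0,0,0,0,0,0],
    [55,0,0,-2,0,0,0],
    [55,0,0,-6,0,0,0],
    [55,0,0,-10,0,0,0],
    [70,36.0,-16.2,-10,0,0,0],
    [70,36.0,-16.2,-10,0,0,0],
    [70,36.0,-16.2,-10,0,0,0],
    [70,36.0,-16.2,-10,0,0,0],
    [70,36.0,-16.2,-10,0,0,0],
    [70,36.0,-16.2,-10,0,0,0],
    [70,36.0,-16.2,-10,0,0,0]
  ]
}}

```text
time: 6.75
ee_pos: [0.4552, 0.1089, 0.1234]
orientation: [[-0.003, 1.0, 0.001], [1.0, 0.003, 0.0], [0.0, 0.001, -1.0]]
wrist_force: [0.9, -0.4, 0.8]
opening: 0.701
```

Emit:
{"api": "step_arm", "payload": {
  "commands": [
    [70,0,0,0,0,0,0],
    [70,0,0,0,0,0,0]
  ]
}}

```text
time: 7.0
ee_pos: [0.457, 0.1059, 0.1228]
orientation: [[0.001, 1.0, 0.001], [1.0, -0.001, 0.0], [0.0, 0.001, -1.0]]
wrist_force: [0.3, -1.0, -0.7]
opening: 0.702
```

```bash
python3 - <<'E'
from h import *
d=eyes.get_image('wrist'); cv2.imwrite('pics/w3.png',d['image'])
d=eyes.get_image('side'); cv2.imwrite('pics/s3.png',d['image'])
E
```

```text
(no output)
```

View pics/w3.png

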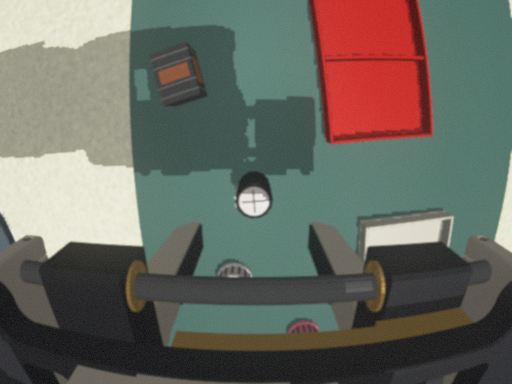

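View pics/s3.png

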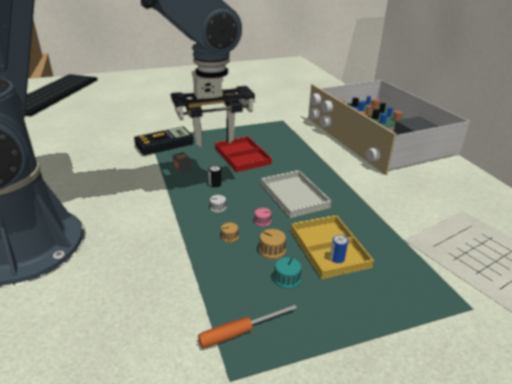

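The side view shows the blue cap upright in the yellow compartment at (340,249). In the wrist view the black cap's disc is at (254,202), between the fingers.

```bash
python3 - <<'E'
from h import *
d=eyes.get_image('wrist')
for n,u,v,z in (('black',254,202,.052),('red nearright',329,142,.023),('red farright',432,134,.023),('red div',319,60,.023),('red div far',428,58,.023)): print(n,fpt(d,u,v,z).round(4))
cv2.imwrite('pics/c5.png',cv2.resize(d['image'][30:120,130:230],None,fx=6,fy=6,interpolation=cv2.INTER_CUBIC))
E
```

```text
black [0.457  0.1052 0.052 ]
red nearright [0.5251 0.1528 0.023 ]
red farright [0.6357 0.1659 0.023 ]
red div [0.5148 0.2272 0.023 ]
red div far [0.6285 0.2425 0.023 ]
```

View pics/c5.png

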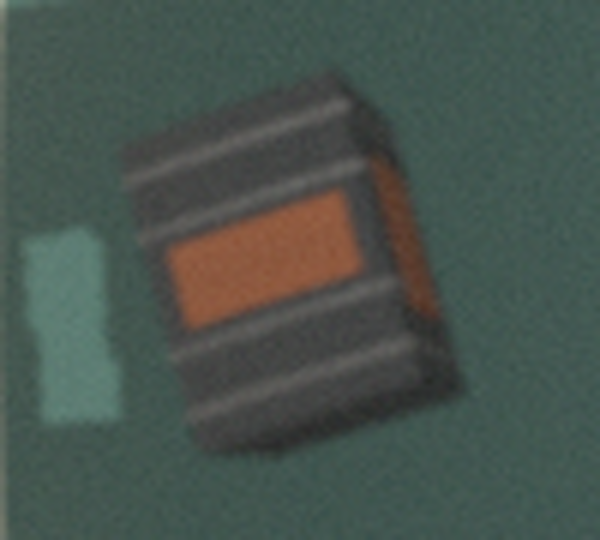

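Emit:
{"api": "step_arm", "payload": {
  "commands": [
    [70,0,0,5.0,0,0,0],
    [70,0,0,8.0,0,0,0],
    [70,0,0,10.3,0,0,0],
    [70,0,0,10.3,0,0,0],
    [20,0,0,10.3,0,0,0],
    [20,0,0,10.3,0,0,0],
    [20,0,0,10.3,0,0,0],
    [20,0,0,10.3,0,0,0],
    [20,0,0,10.3,0,0,0]
  ]
}}

```text
time: 8.28
ee_pos: [0.4565, 0.1065, 0.0195]
orientation: [[0.0, 1.0, 0.001], [1.0, -0.0, 0.0], [0.0, 0.001, -1.0]]
wrist_force: [-0.7, -1.7, 6.4]
opening: 0.335
```

Emit:
{"api": "step_arm", "payload": {
  "commands": [
    [20,0,0,-4,0,0,0],
    [20,0,0,-10,0,0,0],
    [20,-5,3,-10,0,0,0],
    [20,-10,6,-10,0,0,0],
    [20,-15,9,-10,0,0,0],
    [20,-20,12,-10,0,0,0],
    [20,-25,15,-10,0,0,0],
    [20,-28.2,16.3,-10,0,0,0],
    [20,-28.2,16.3,-10,0,0,0],
    [20,-28.2,16.3,-10,0,0,0],
    [20,-28.2,16.3,-10,0,0,0]
  ]
}}

```text
time: 9.65
ee_pos: [0.619, -0.1745, 0.1192]
orientation: [[-0.001, 1.0, -0.0], [1.0, 0.001, 0.0], [0.0, -0.0, -1.0]]
wrist_force: [-0.5, 0.6, -0.8]
opening: 0.337
```

Emit:
{"api": "step_arm", "payload": {
  "commands": [
    [20,0,0,5,0,0,0],
    [20,0,0,8,0,0,0],
    [20,0,0,9,0,0,0],
    [20,0,0,9.4,0,0,0],
    [20,0,0,9.6,0,0,0],
    [20,0,0,9.6,0,0,0],
    [20,0,0,9.6,0,0,0]
  ]
}}

```text
time: 10.52
ee_pos: [0.6196, -0.1757, 0.0238]
orientation: [[0.0, 1.0, 0.001], [1.0, -0.0, -0.0], [-0.0, 0.001, -1.0]]
wrist_force: [-0.5, -0.5, -0.5]
opening: 0.339
```

Emit:
{"api": "step_arm", "payload": {
  "commands": [
    [20,0,0,0.08,0,0,0],
    [20,0,0,0.14,0,0,0],
    [20,0,0,0.14,0,0,0]
  ]
}}

```text
time: 10.9
ee_pos: [0.6195, -0.1757, 0.0225]
orientation: [[0.0, 1.0, 0.0], [1.0, -0.0, -0.0], [-0.0, 0.0, -1.0]]
wrist_force: [-3.2, 0.9, 6.6]
opening: 0.335
```

Emit:
{"api": "step_arm", "payload": {
  "commands": [
    [55,0,0,0,0,0,0],
    [55,0,0,0,0,0,0],
    [55,0,0,-2,0,0,0],
    [55,0,0,-6,0,0,0],
    [55,0,0,-10,0,0,0],
    [70,17.8,-18.5,-10,0,0,0],
    [70,17.8,-18.5,-10,0,0,0],
    [70,17.8,-18.5,-10,0,0,0],
    [70,17.8,-18.5,-10,0,0,0],
    [70,17.8,-18.5,-10,0,0,0],
    [70,17.8,-18.5,-10,0,0,0],
    [70,17.8,-18.5,-10,0,0,0]
  ]
}}

```text
time: 12.4
ee_pos: [0.4355, 0.0018, 0.1222]
orientation: [[0.001, 1.0, 0.001], [1.0, -0.001, -0.0], [-0.0, 0.001, -1.0]]
wrist_force: [-0.3, 0.5, -0.2]
opening: 0.702
```

```bash
python3 - <<'E'
from h import *
d=eyes.get_image('wrist'); cv2.imwrite('pics/w4.png',d['image'])
d=eyes.get_image('side'); cv2.imwrite('pics/s4.png',d['image'])
E
```

```text
(no output)
```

View pics/w4.png

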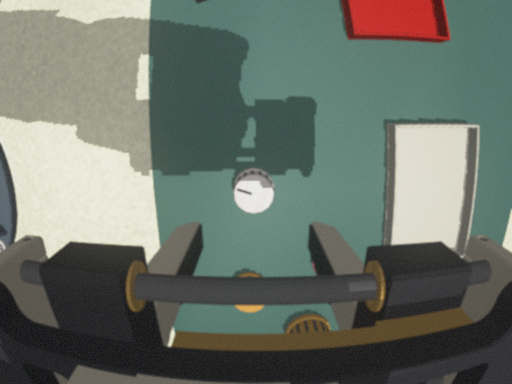

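View pics/s4.png

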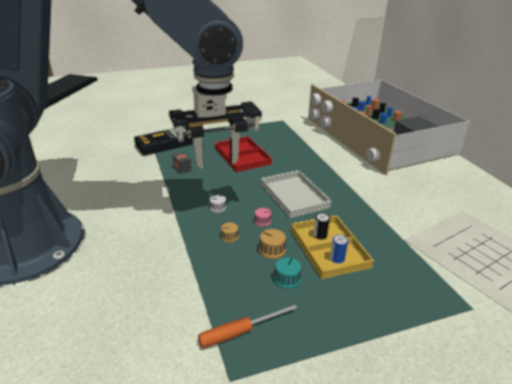

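Both capacitors stand upright in the yellow tray, at (322,227) and (340,249) in the side view. The silver knob is at (254,193) in the wrist view.

```bash
python3 - <<'E'
from h import *
d=eyes.get_image('wrist')
for n,u,v,z in (('silver',254,193,.028),('gold',250,292,.028)): print(n,fpt(d,u,v,z).round(4))
print(sensors.state()['ee_pos'])
E
```

```text
silver [0.4352 0.0025 0.028 ]
gold [ 0.4308 -0.1044  0.028 ]
[0.4348816  0.00186281 0.1216893 ]
```

Emit:
{"api": "step_arm", "payload": {
  "commands": [
    [70,0,0,6.0,0,0,0],
    [70,0,0,9.5,0,0,0],
    [70,0,0,11.2,0,0,0],
    [70,0,0,11.2,0,0,0],
    [70,0,0,11.2,0,0,0],
    [25,0,0,11.2,0,0,0],
    [25,0,0,11.2,0,0,0],
    [25,0,0,11.2,0,0,0],
    [25,0,0,11.2,0,0,0],
    [25,0,0,11.2,0,0,0]
  ]
}}

```text
time: 13.8
ee_pos: [0.4344, 0.0024, 0.0099]
orientation: [[0.0, 1.0, 0.0], [1.0, -0.0, -0.0], [-0.0, 0.0, -1.0]]
wrist_force: [-1.6, 0.1, 6.1]
opening: 0.392
```

Emit:
{"api": "step_arm", "payload": {
  "commands": [
    [25,0,0,-4,0,0,0],
    [25,0,0,-9,0,0,0],
    [25,5,2.5,-9,0,0,-7],
    [25,10,5,-9,0,0,-7],
    [25,15,7.5,-9,0,0,-7],
    [25,20,10,-9,0,0,-7],
    [25,25,12.5,-9,0,0,-7],
    [25,27.2,13.2,-9,0,0,-7],
    [25,27.2,13.2,-9,0,0,-7],
    [25,27.2,13.2,-9,0,0,-7],
    [25,27.2,13.2,-9,0,0,-7]
  ]
}}

```text
time: 15.18
ee_pos: [0.5662, 0.2734, 0.0998]
orientation: [[-0.121, 0.993, -0.0], [0.993, 0.121, -0.0], [-0.0, -0.0, -1.0]]
wrist_force: [-1.1, -0.7, -0.9]
opening: 0.392
```

```bash
python3 - <<'E'
from h import *
d=eyes.get_image('wrist'); cv2.imwrite('pics/w5.png',d['image'])
E
```

```text
(no output)
```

View pics/w5.png

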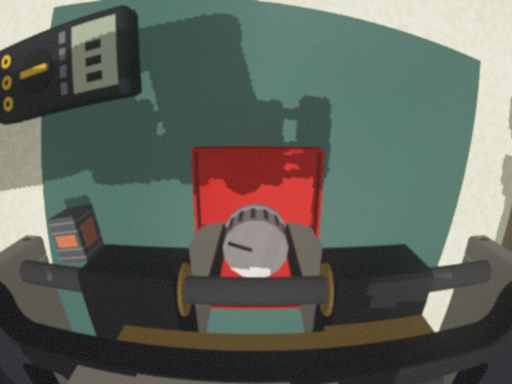

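The silver knob is held upright over the left red compartment (knob at (256,243), tray at x 192–324 px), aligned with the walls. Now I lower it.

Emit:
{"api": "step_arm", "payload": {
  "commands": [
    [25,0,0,5,0,0,0],
    [25,0,0,7.5,0,0,0],
    [25,0,0,8.2,0,0,0],
    [25,0,0,8.5,0,0,0],
    [25,0,0,8.5,0,0,0],
    [25,0,0,8.5,0,0,0]
  ]
}}

```text
time: 15.98
ee_pos: [0.5668, 0.2746, 0.0157]
orientation: [[-0.122, 0.993, 0.001], [0.993, 0.122, 0.001], [0.0, 0.001, -1.0]]
wrist_force: [-0.4, -0.0, -0.1]
opening: 0.39
```

Emit:
{"api": "step_arm", "payload": {
  "commands": [
    [25,0,0,0.12,0,0,0],
    [25,0,0,0.2,0,0,0],
    [25,0,0,0.25,0,0,0],
    [25,0,0,0.25,0,0,0]
  ]
}}

```text
time: 16.48
ee_pos: [0.5664, 0.2745, 0.013]
orientation: [[-0.122, 0.993, 0.0], [0.993, 0.122, 0.0], [0.0, 0.0, -1.0]]
wrist_force: [-2.9, -0.5, 8.3]
opening: 0.394
```

Emit:
{"api": "step_arm", "payload": {
  "commands": [
    [54,0,0,0,0,0,0],
    [54,0,0,0,0,0,0],
    [54,0,0,-2,0,0,0],
    [54,0,0,-6,0,0,0],
    [54,0,0,-11,0,0,0],
    [70,-36.9,-18.3,-11,0,0,7],
    [70,-36.9,-18.3,-11,0,0,7],
    [70,-36.9,-18.3,-11,0,0,7],
    [70,-36.9,-18.3,-11,0,0,7],
    [70,-36.9,-18.3,-11,0,0,7],
    [70,-36.9,-18.3,-11,0,0,7],
    [70,-36.9,-18.3,-11,0,0,7]
  ]
}}

```text
time: 17.98
ee_pos: [0.4289, -0.1164, 0.1236]
orientation: [[0.002, 1.0, 0.002], [1.0, -0.002, -0.001], [-0.001, 0.002, -1.0]]
wrist_force: [0.3, 0.4, -0.0]
opening: 0.698
```

Emit:
{"api": "step_arm", "payload": {
  "commands": [
    [70,0,0,0,0,0,0],
    [70,0,0,0,0,0,0]
  ]
}}

```text
time: 18.23
ee_pos: [0.43, -0.1138, 0.1229]
orientation: [[0.0, 1.0, 0.001], [1.0, -0.0, -0.0], [-0.0, 0.001, -1.0]]
wrist_force: [-0.5, 0.5, -0.1]
opening: 0.701
```

```bash
python3 - <<'E'
from h import *
d=eyes.get_image('wrist'); cv2.imwrite('pics/w6.png',d['image'])
d=eyes.get_image('side'); cv2.imwrite('pics/s6.png',d['image'])
E
```

```text
(no output)
```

View pics/w6.png

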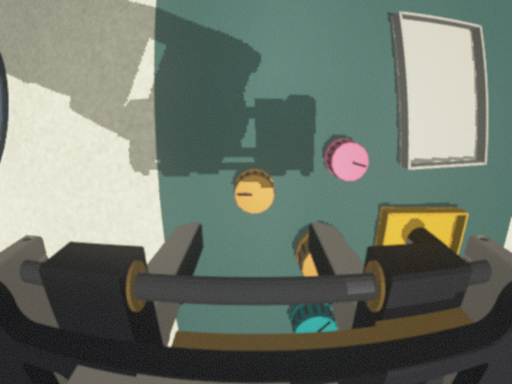

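View pics/s6.png

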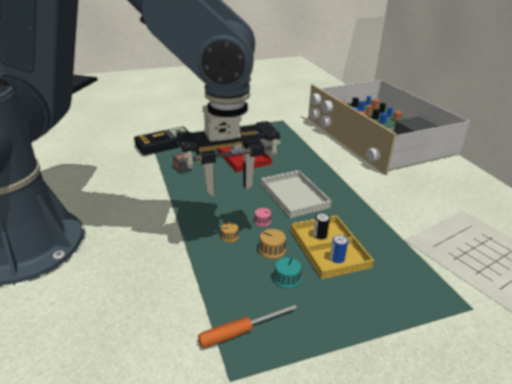

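The small gold knob is at (255,192) in the wrist view, centred between the fingers and clear of the large gold and pink ones. I descend and grip.

Emit:
{"api": "step_arm", "payload": {
  "commands": [
    [70,0,0,6.0,0,0,0],
    [70,0,0,9.5,0,0,0],
    [70,0,0,11.3,0,0,0],
    [70,0,0,11.3,0,0,0],
    [70,0,0,11.3,0,0,0],
    [25,0,0,11.3,0,0,0],
    [25,0,0,11.3,0,0,0],
    [25,0,0,11.3,0,0,0],
    [25,0,0,11.3,0,0,0],
    [25,0,0,11.3,0,0,0]
  ]
}}

```text
time: 19.58
ee_pos: [0.4298, -0.1142, 0.0095]
orientation: [[0.0, 1.0, 0.0], [1.0, -0.0, -0.0], [-0.0, 0.0, -1.0]]
wrist_force: [-1.2, 1.0, 5.5]
opening: 0.387
```

Emit:
{"api": "step_arm", "payload": {
  "commands": [
    [25,0,0,-4,0,0,0],
    [25,0,0,-9,0,0,0],
    [25,5,2.5,-9,0,0,-7],
    [25,10,5,-9,0,0,-7],
    [25,15,7.5,-9,0,0,-7],
    [25,20,10,-9,0,0,-7],
    [25,25,12.5,-9,0,0,-7],
    [25,29,14,-9,0,0,-7],
    [25,31.1,14.6,-9,0,0,-7],
    [25,31.1,14.6,-9,0,0,-7],
    [25,31.1,14.6,-9,0,0,-7],
    [25,31.1,14.6,-9,0,0,-7]
  ]
}}

```text
time: 21.08
ee_pos: [0.5755, 0.1957, 0.0993]
orientation: [[-0.12, 0.993, -0.0], [0.993, 0.12, -0.0], [-0.0, -0.0, -1.0]]
wrist_force: [-0.0, -0.0, 0.3]
opening: 0.394
```

```bash
python3 - <<'E'
from h import *
d=eyes.get_image('wrist'); cv2.imwrite('pics/w7.png',d['image'])
E
```

```text
(no output)
```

View pics/w7.png

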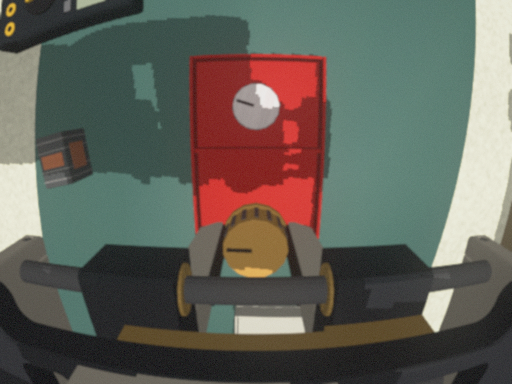

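The silver knob lies flat and centred in its compartment at (256,106), and the gold one is held over the other at (255,243). Now I lower the gold.

Emit:
{"api": "step_arm", "payload": {
  "commands": [
    [25,0,0,5,0,0,0],
    [25,0,0,7.5,0,0,0],
    [25,0,0,8.2,0,0,0],
    [25,0,0,8.5,0,0,0],
    [25,0,0,8.5,0,0,0],
    [25,0,0,8.5,0,0,0]
  ]
}}

```text
time: 21.88
ee_pos: [0.5761, 0.197, 0.0151]
orientation: [[-0.122, 0.993, 0.001], [0.993, 0.122, 0.0], [0.0, 0.001, -1.0]]
wrist_force: [-0.0, -1.0, -0.9]
opening: 0.386
```

Emit:
{"api": "step_arm", "payload": {
  "commands": [
    [25,0,0,0.12,0,0,0],
    [25,0,0,0.2,0,0,0],
    [25,0,0,0.25,0,0,0],
    [25,0,0,0.25,0,0,0]
  ]
}}

```text
time: 22.38
ee_pos: [0.5758, 0.1969, 0.0125]
orientation: [[-0.122, 0.993, 0.0], [0.993, 0.122, 0.0], [0.0, 0.0, -1.0]]
wrist_force: [-3.4, -0.7, 8.7]
opening: 0.393
```

```bash
python3 - <<'E'
from h import *
# transformer estimate from w3 frame: state then not available; use w7 side? use side cam now
d=eyes.get_image('side'); cv2.imwrite('pics/s7.png',cv2.resize(d['image'][110:240,140:310],None,fx=4,fy=4,interpolation=cv2.INTER_CUBIC))
d=eyes.get_image('top'); cv2.imwrite('pics/t7.png',d['image'])
print(sensors.state()['wrist_force'])
E
```

```text
[-2.68375741 -0.5930457   7.74211772]
```

View pics/s7.png

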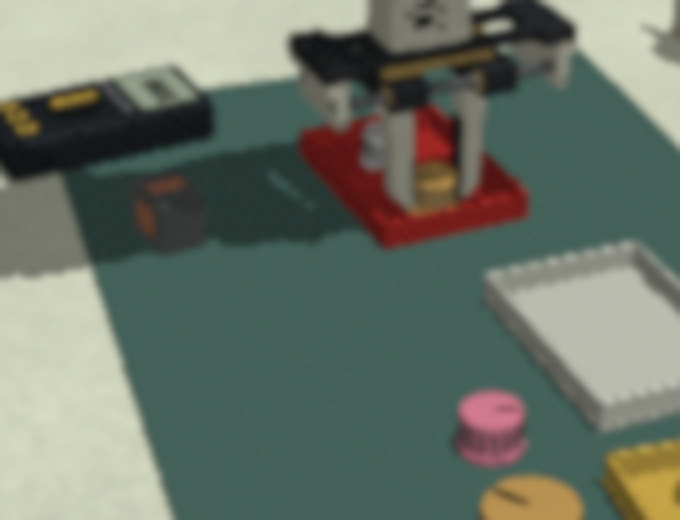

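Emit:
{"api": "step_arm", "payload": {
  "commands": [
    [54,0,0,0,0,0,0],
    [54,0,0,0,0,0,0],
    [54,0,0,-2,0,0,0],
    [54,0,0,-6,0,0,0],
    [54,0,0,-11,0,0,0],
    [70,4.0,-18.4,-11,0,0,-7],
    [70,4.0,-18.4,-11,0,0,-7],
    [70,4.0,-18.4,-11,0,0,-7],
    [70,4.0,-18.4,-11,0,0,-7],
    [70,4.0,-18.4,-11,0,0,-7],
    [70,4.0,-18.4,-11,0,0,-7]
  ]
}}

```text
time: 23.85
ee_pos: [0.3895, 0.2143, 0.1222]
orientation: [[-0.241, 0.97, 0.001], [0.97, 0.241, 0.001], [0.0, 0.001, -1.0]]
wrist_force: [-0.0, 1.1, 0.7]
opening: 0.697
```

```bash
python3 - <<'E'
from h import *
d=eyes.get_image('wrist'); cv2.imwrite('pics/w8.png',d['image'])
cv2.imwrite('pics/w8c.png',cv2.resize(d['image'][140:260,190:320],None,fx=5,fy=5,interpolation=cv2.INTER_CUBIC))
d=eyes.get_image('side'); cv2.imwrite('pics/s8.png',cv2.resize(d['image'][110:240,140:310],None,fx=4,fy=4,interpolation=cv2.INTER_CUBIC))
E
```

```text
(no output)
```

View pics/w8.png

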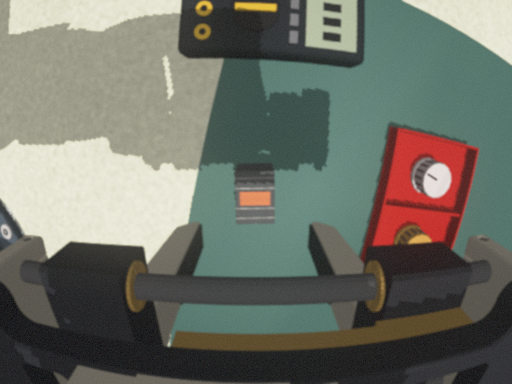

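View pics/w8c.png

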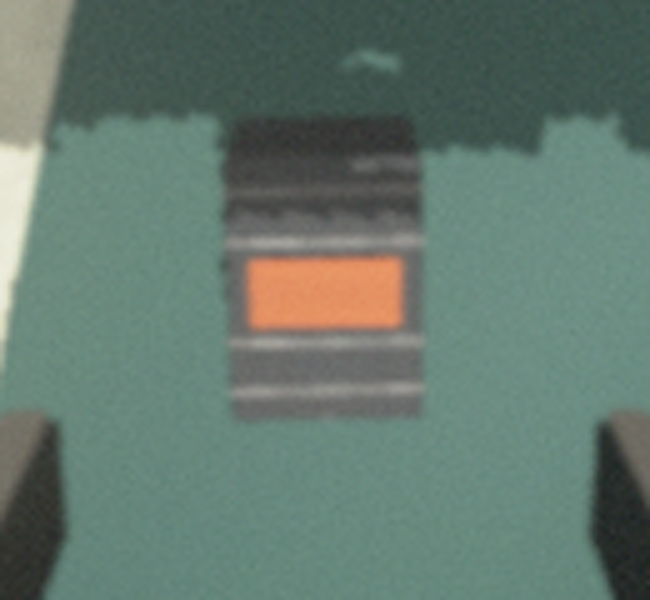

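View pics/s8.png

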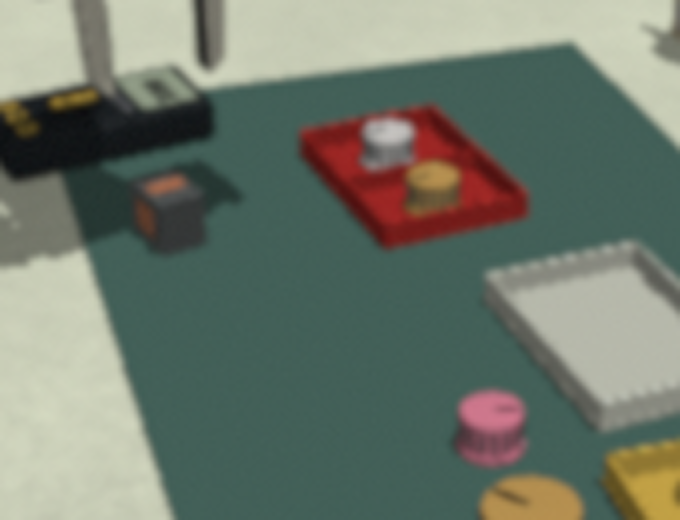

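Both knobs lie flat, one per red compartment. The transformer is aligned with the jaws, its copper patch at (255,199).

```bash
python3 - <<'E'
from h import *
d=eyes.get_image('wrist'); s=sensors.state()
p=fpt(d,255,198.8,.042); print(p, s['ee_pos'],s['orientation'].T@(p-s['ee_pos']))
E
```

```text
[0.39003739 0.21362352 0.042     ] [0.38883661 0.21408059 0.12168887] [-0.00073279  0.0010494   0.07968895]
```

Emit:
{"api": "step_arm", "payload": {
  "commands": [
    [70,0,0.1,6.0,0,0,0],
    [70,0,0.1,9.0,0,0,0],
    [70,0,0.1,10.7,0,0,0],
    [70,0,0.1,10.7,0,0,0],
    [70,0,0.1,10.7,0,0,0],
    [20,0,0.1,10.7,0,0,0],
    [20,0,0.1,10.7,0,0,0],
    [20,0,0.1,10.7,0,0,0],
    [20,0,0.1,10.7,0,0,0],
    [20,0,0.1,10.7,0,0,0]
  ]
}}

```text
time: 25.25
ee_pos: [0.3892, 0.2145, 0.0149]
orientation: [[-0.242, 0.97, 0.0], [0.97, 0.242, 0.0], [0.0, 0.0, -1.0]]
wrist_force: [-1.0, -0.5, 5.3]
opening: 0.36
```

Emit:
{"api": "step_arm", "payload": {
  "commands": [
    [20,0,0,-4,0,0,0],
    [20,0,0,-9,0,0,0],
    [20,-4.5,3,-10,0,0,2],
    [20,-9,6,-10,0,0,4],
    [20,-13.5,9,-10,0,0,6],
    [20,-18,12,-10,0,0,8],
    [20,-22.5,15,-10,0,0,9.5],
    [20,-26,17.5,-10,0,0,9.5],
    [20,-27.1,18.2,-10,0,0,9.5],
    [20,-27.1,18.2,-10,0,0,9.5],
    [20,-27.1,18.2,-10,0,0,9.5],
    [20,-27.1,18.2,-10,0,0,9.5]
  ]
}}

```text
time: 26.75
ee_pos: [0.6306, -0.0036, 0.1148]
orientation: [[-0.079, 0.997, -0.0], [0.997, 0.079, 0.0], [0.0, -0.0, -1.0]]
wrist_force: [0.4, -1.4, -2.9]
opening: 0.364
```

```bash
python3 - <<'E'
from h import *
d=eyes.get_image('wrist'); cv2.imwrite('pics/w9.png',d['image'])
E
```

```text
(no output)
```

View pics/w9.png

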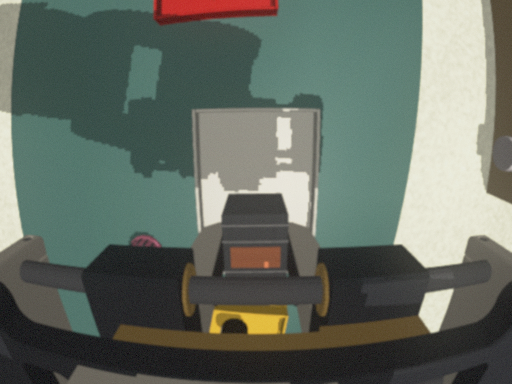

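The transformer is held level over the white tray, patch at (256,257) and aligned with the walls. Now I lower it.

Emit:
{"api": "step_arm", "payload": {
  "commands": [
    [20,0,0,5,0,0,0],
    [20,0,0,8,0,0,0],
    [20,0,0,9.2,0,0,0],
    [20,0,0,9.5,0,0,0],
    [20,0,0,9.5,0,0,0],
    [20,0,0,9.5,0,0,0]
  ]
}}

```text
time: 27.55
ee_pos: [0.6319, -0.0046, 0.0209]
orientation: [[-0.078, 0.997, 0.002], [0.997, 0.078, -0.0], [-0.0, 0.002, -1.0]]
wrist_force: [0.2, -0.1, -3.7]
opening: 0.365
```

Emit:
{"api": "step_arm", "payload": {
  "commands": [
    [20,0,0,0.08,0,0,0],
    [20,0,0,0.15,0,0,0],
    [20,0,0,0.2,0,0,0],
    [20,0,0,0.2,0,0,0]
  ]
}}

```text
time: 28.05
ee_pos: [0.6313, -0.0046, 0.018]
orientation: [[-0.078, 0.997, 0.0], [0.997, 0.078, -0.0], [-0.0, 0.0, -1.0]]
wrist_force: [-1.8, -0.1, 0.6]
opening: 0.365
```

Emit:
{"api": "step_arm", "payload": {
  "commands": [
    [20,0,0,0.04,0,0,0],
    [20,0,0,0.04,0,0,0]
  ]
}}

```text
time: 28.3
ee_pos: [0.6313, -0.0046, 0.018]
orientation: [[-0.078, 0.997, 0.0], [0.997, 0.078, -0.0], [-0.0, 0.0, -1.0]]
wrist_force: [-3.5, 0.1, 6.0]
opening: 0.362
```

Emit:
{"api": "step_arm", "payload": {
  "commands": [
    [53,0,0,0,0,0,0],
    [53,0,0,0,0,0,0],
    [53,0,0,-2,0,0,0],
    [53,0,0,-6,0,0,0],
    [53,0,0,-12,0,0,0],
    [60,0,-15,-18,0,0,0],
    [60,0,-25,-18,0,0,0],
    [60,0,-25,-18,0,0,0],
    [60,0,-25,-18,0,0,0],
    [60,0,-25,-18,0,0,0],
    [60,0,-25,-18,0,0,0]
  ]
}}

```text
time: 29.68
ee_pos: [0.3827, -0.0243, 0.1985]
orientation: [[-0.078, 0.997, 0.003], [0.997, 0.078, -0.0], [-0.001, 0.003, -1.0]]
wrist_force: [0.7, -0.3, -0.3]
opening: 0.603
```

```bash
python3 - <<'E'
from h import *
d=eyes.get_image('wrist'); cv2.imwrite('pics/w10.png',d['image'])
d=eyes.get_image('side'); cv2.imwrite('pics/s10.png',cv2.resize(d['image'][110:350,130:400],None,fx=2.5,fy=2.5,interpolation=cv2.INTER_CUBIC))
d=eyes.get_image('top'); cv2.imwrite('pics/t10.png',d['image'])
E
```

```text
(no output)
```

View pics/s10.png

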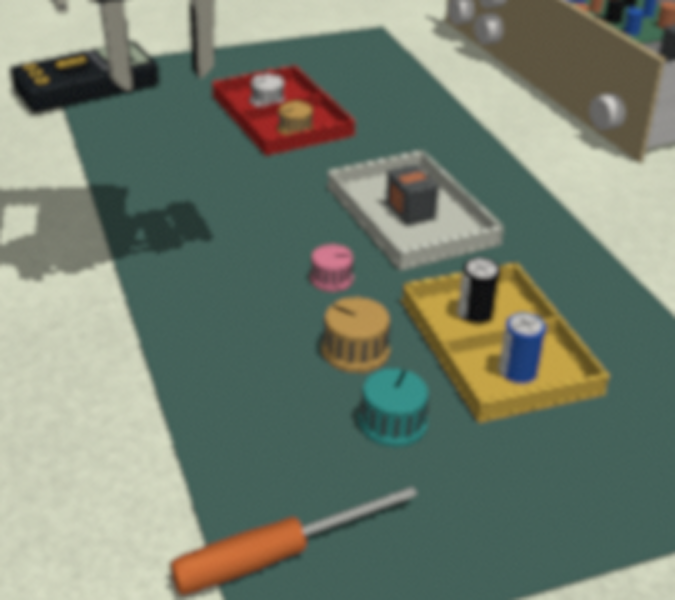

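View pics/w10.png

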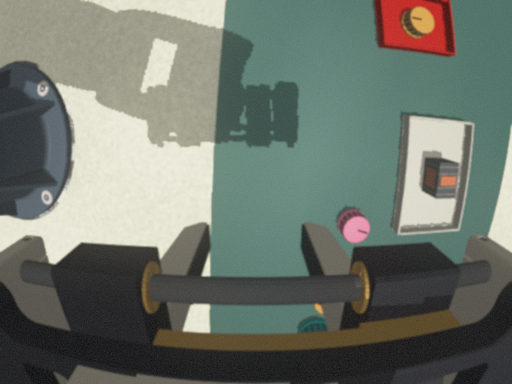

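View pics/t10.png

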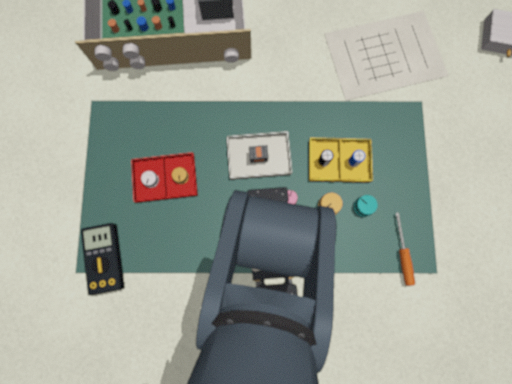

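All five parts are in their compartments, upright and clear of the walls. In the top view the knobs are at (149,178) and (180,175), the transformer at (259,154) and the capacitors at (327,158) and (358,158). The multimeter, screwdriver and look-alikes have not moved, and the gripper is well clear.

```bash
python3 - <<'E'
from h import *
s=sensors.state(); print(s['time'],s['wrist_force'].round(1),abs(s['dq']).max()); r.sign_off()
E
```

```text
29.825 [-0.5 -0.2  0.3] 0.008638618467652587
the job is handed in; nothing more can be done
```

All five parts are sorted, and I handed the job in at about 30 s of the 96 s allowed.

- **Order and places:** the blue and black capacitors went into the yellow tray, then the silver and small gold knobs into the red tray, one to each compartment. The transformer went into the white tray last.
- **Setting down:** I lowered each part to a light contact of about 6–9 N on the tray floor before letting go.
- **Last checks:** the side and top pictures show every part upright and clear of the walls, with the knobs' pointer faces up. The multimeter, screwdriver, large gold knob, pink knob and turquoise knob show no movement. The gripper was empty and well clear at hand-in.
- **Disagreements:** the cameras differed by about 1–3 mm on the measured positions. One reading of the gold knob was off by about 10 mm because it was partly hidden, so I dropped it. No check failed.

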